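# Scan the long carton's barcode

### The job

Book in the long carton: draw the hand scanner out of its leaning dock, lay it flat on the bare table on its flat underside and let go, then take it again by its handle. Point its window squarely at the middle of the barcode sticker on the long carton (not the short one) from a few centimetres (4 to 9) away, without touching the carton, and hold it still there for a full second. Then lay the scanner flat on the bare table again, on its underside, and leave the other things where they are.

Things in the scene. Friction and masses are not known exactly. Their poses are not given: they have to be found in the camera images.
- scanner: grey hand scanner, 175 mm long, 0.16 kg. Origin: middle of its flat underside. x: from butt (-87.5 mm) to window (+87.5), the way it looks; z is up when it lies on its underside. Handle 32 mm wide (y), 34 tall (z 0 to 34), x -87.5 to +27.5. Head 52 wide, 44 tall (z 0 to 44), x +27.5 to +87.5. It starts with its handle in the dock, head up, x pointing away from the robot and 55 degrees above level
- scanner_window (a point): centre of the scanner's window, on the end face of its head (87.5, 0, 22 mm in the scanner's frame); the line of sight leaves here along the scanner's x
- scanner_head (a point): centre of the scanner's head (57.5, 0, 22 mm in the scanner's frame)
- scanner_handle (a point): centre of the scanner's handle (-30, 0, 17 mm in the scanner's frame)
- dock: black charging dock, fixed: base plate 140 x 90 x 12 mm with a sleeve 95 mm long (outside 47 x 49 mm) that leans 55 degrees above level toward the dock's +x; the handle sits 95 mm deep in it with about 2 mm of play all round. Origin: centre of the base's underside, z up
- dock_mouth (a point): centre of the sleeve's open upper end, 113 mm above the table; the head and 20 mm of the handle stand out above it
- long_carton: the long carton, 38 x 110 x 50 mm, held on a fixed sloped grey metal stand (100 x 126 mm footprint); white sticker with black bars on its upper face. Origin: centre of its lower face; y along its length, z out of the stickered face, 35 degrees off vertical, leaning toward the robot. The two cartons may stand in either order
- long_carton_label (a point): middle of the barcode sticker (34 x 56 mm) on the long carton's upper face, at 0, 0, 50 mm in the carton's frame, about 70 mm above the table
- short_carton: the short carton, 46 x 75 x 33 mm, on a like stand 91 mm wide, with a like sticker; not to be scanned. Frame as for the long carton
- short_carton_label (a point): middle of the short carton's sticker, at 0, 0, 33 mm in that carton's frame
- calculator: pocket calculator lying flat, 112 x 66 x 15 mm, loose bystander; origin at its underside
- tape_roll: roll of black tape lying flat, 62 mm across, 19 mm high, loose bystander; origin at its underside
- ink_pad: shut blue ink pad, 71 x 112 x 16 mm, loose bystander; origin at its underside
- dropper_bottle: brown dropper bottle, 33 mm across, 102 mm high, standing at the back, loose bystander; origin at its underside

How it is judged:
By the outcome, as a careful person would: the job done as asked, in the order asked, and still so for the second after the job is handed in, with the robot touching nothing.
It also fails if it takes over 58 s, if anything falls off the work surface, if the arm or the gripper's body presses on something with over 40 N, if the wrist force passes 120 N, or if a joint passes its speed limit or range.

### The arm

A 6-joint arm with a two-finger parallel gripper is mounted at the origin on a cart in front of the work surface, level with it; the furniture and walls round the work are solid. World frame = base frame: x ahead of the robot, y to its left, z up, the work surface at z = 0. Lengths are in m, angles in degrees, forces in N, time in s.
With the tool pointing down it reaches from about 0.35 to 0.875 m from the base axis. Payload 4.2 kg.
Tool frame: the origin (TCP) lies between the finger pads, 19 mm behind the fingertips; this is the grasp point; z points along the fingers, y is the line along which they close (so a half turn about z gives the same grasp; the last joint's range is limited). The gripper opens to 87 mm and grips with 3 to 60 N. Pads are 19 mm wide; open, the fingers measure 117 mm over their backs; the gripper's body (75 mm by 190 mm) begins 51 mm behind the grasp point.
Start: joints at [81.337, 22.042, 0.453, 0, -68.411, -14.817], TCP at [0.249, 0.573, 0.241] pointing down, gripper open.
Joint ranges: [-179.83, 179.83], [-69.29, 118.12], [-61.27, 80.66], [-181.25, 117.63], [-171.15, -9.14], [-177.46, 177.46]. Speed limits (degrees/s): [159.86, 159.86, 180, 180, 180, 180].

### API

Orientations are given as a 3x3 rotation matrix whose columns are the frame's x, y, z axes.
In Python, from station import r gives the robot as it stands.
- The arm moves only by the shell command python3 -m jog 'ROWS'. ROWS is text: rows parted by semicolons, each of 5 numbers parted by spaces: the opening, from 0 (shut) to 1 (fully open), then the shift along the world's x, y, z in mm, then the turn about the world's z in degrees. In form: hand dx dy dz roll; .... A call has 1 to 5 rows; each row shifts and turns the commanded pose from where the row before left it; what a row does not reach is not made up. A row lasts 1/8 s, in which the tool goes at most 62.5 mm and 10.7 degrees, less where a joint would pass 70% of its speed; a pose out of reach is approached as far as the arm can. A call is refused whole if a number of a shift passes 62.5 or a number of a turn 10.7, either way. A call with a gripper value outside its range is refused whole. The fingers move at their own pace and stop on an object; the grip force is fixed at half the most. Time passes only in rows, so rows that do not move let the fingers close. It gives the time, the measured TCP pose, the force, the opening and the grip force at its end, in the units of the state.
- r.sense(): the state, without advancing time (a new reading comes with each control period).
- r.capture(name): name is "scene" or "side" or "wrist"; returns a dict with "pixels" (480x640x3 uint8, red, green, blue), "fovy" (degrees; the focal length in pixels is half the picture's height over the tangent of half this angle, whatever the lens; pixels are square), "cx", "cy" (the principal point, pixels), "k1" (the pictures are not rectified: a ray, as slopes to the right and down, at radius r is drawn at 1 + k1 r^2 times it, then the intrinsics apply), "origin" and "orientation" of the camera in the world; the wrist camera has in their place "T_tool_cam" (4x4, takes a point from camera to tool coordinates, whose origin is the TCP and whose axes are the flange's). Camera axes: x right, y down, z forward; pixel columns grow to the right and rows downward; lengths in m; the calibration is good to about 2 mm. A picture is of the moment at which its call begins: read the wrist's pose just before it. There is no depth.
- r.finish_job(): hands the job in; it is judged then, once.
The state is a dict: "time_s": time; "joints": joint angles; "joint_velocities": joint speeds; "effort": joint torques, N m; "tcp_pos": TCP position; "ee_rot": TCP orientation; "wrist_force": force on the tool from outside, world axes, zero at the start; "moment": the same for the moment, N m; "gripper_width": opening from 0.0 (shut) to 1.0 (fully open); "gripper_force": force on a finger pad.
Only numpy, scipy, OpenCV 4.12 (cv2) and the standard library are available. Lean on these libraries where they do the work, as an engineer would, in place of code of your own. Each camera call takes 0.05 s, during which the arm holds its last target. There are 200 camera calls.

## Working session

There is one attempt and no reset: what is moved stays moved. The work goes in short steps, Python scripts to look and compute and a shell command to move; the robot and the scene stay as the last step left them, time stands still between calls to the robot, and variables do not carry over. Pictures are saved under pics/ and viewed, at most 10 in all, crops included, and the job is handed in when it is done.

```bash
mkdir -p pics; ls; cat > h.py <<'E'
import numpy as np, cv2, pickle
from station import r
def cap(n,f):
    s=r.sense(); c=r.capture(n)
    if 'T_tool_cam' in c:
        T=np.array(c['T_tool_cam']);R=np.array(s['ee_rot']);
        c['orientation']=R@T[:3,:3]; c['origin']=np.array(s['tcp_pos'])+R@T[:3,3]
    cv2.imwrite(f'pics/{f}.png',np.array(c['pixels'])[...,::-1]); pickle.dump(c,open(f'pics/{f}.pkl','wb')); return c
def load(f): return pickle.load(open(f'pics/{f}.pkl','rb'))
def K(c):
    f=240/np.tan(np.radians(c['fovy'])/2); return np.array([[f,0,c['cx']],[0,f,c['cy']],[0,0,1.]])
def ray(c,u,v):
    k=K(c); d=np.array([(u-c['cx'])/k[0,0],(v-c['cy'])/k[0,0]]); x=d.copy()
    for _ in range(30): x=d/(1+c['k1']*(x@x))
    w=np.array(c['orientation'])@np.array([*x,1]); return np.array(c['origin']),w/np.linalg.norm(w)
def onz(c,u,v,z):
    o,d=ray(c,u,v); return o+d*(z-o[2])/d[2]
def tri(*obs):
    A=np.zeros((3,3));b=np.zeros(3);L=[]
    for c,u,v in obs:
        o,d=ray(c,u,v);P=np.eye(3)-np.outer(d,d);A+=P;b+=P@o;L.append((o,d))
    p=np.linalg.solve(A,b); return p,max(np.linalg.norm((np.eye(3)-np.outer(d,d))@(p-o)) for o,d in L)
def proj(c,p):
    q=np.array(c['orientation']).T@(np.array(p)-c['origin']);x=q[:2]/q[2];x=x*(1+c['k1']*(x@x));k=K(c);return x*k[0,0]+[c['cx'],c['cy']]
E
python3 - <<'E'
from h import *
a=cap('scene','sc0');b=cap('side','sd0')
for c in(a,b):print(c['fovy'],c['k1'],np.round(c['origin'],3),np.round(c['orientation'],2).tolist())
s=r.sense();print(s)
E
```

```text
pics
46.86626307496113 0.01369748737077021 [-0.014 -0.54   0.931] [[0.74, -0.46, 0.49], [-0.68, -0.52, 0.52], [0.01, -0.71, -0.7]]
44.61335616872718 0.015742073547715306 [0.395 1.13  0.815] [[-0.99, -0.05, 0.12], [-0.13, 0.52, -0.84], [-0.02, -0.85, -0.52]]
{'time_s': 0.1, 'joints': array([ 8.13363966e+01,  2.20840687e+01,  3.86913121e-01, -2.30576258e-02,
       -6.84111954e+01, -1.48163545e+01]), 'joint_velocities': array([-0.03246465, -0.15974399,  0.18316891,  0.15770527,  0.04062488,
        0.02193812]), 'effort': array([-5.22723476e-04, -3.91686451e+01,  1.87935501e+01,  4.23192725e+00,
        1.34643549e-02, -7.40564269e-05]), 'tcp_pos': array([0.24881198, 0.57278784, 0.24029415]), 'ee_rot': array([[ 9.17140393e-01, -3.98563759e-01, -6.54785356e-04],
       [-3.98564278e-01, -9.17138609e-01, -1.81310934e-03],
       [ 1.22110744e-04,  1.92384987e-03, -9.99998142e-01]]), 'wrist_force': array([-0.82594695, -0.41433374,  0.54941613]), 'moment': array([-0.01147476, -0.03408497,  0.03367231]), 'gripper_force': 0.0, 'gripper_width': 0.9968851181375318}
```

View pics/sc0.png

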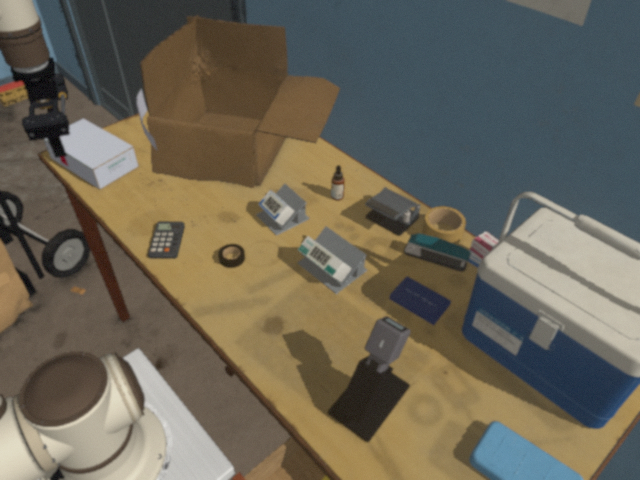

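View pics/sd0.png

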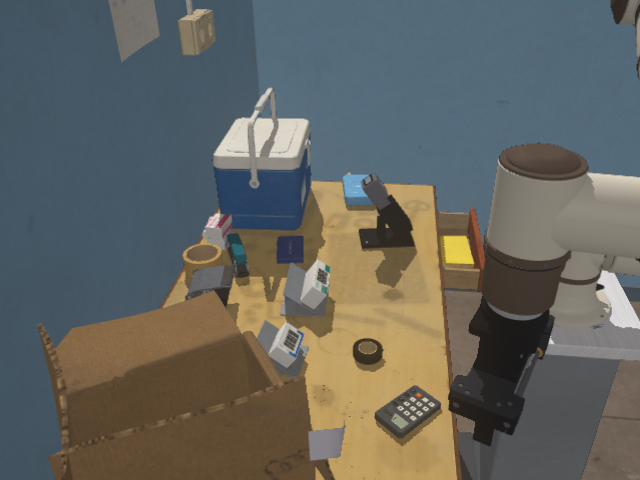

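```bash
python3 - <<'E'
import cv2
a=cv2.imread('pics/sc0.png');b=cv2.imread('pics/sd0.png')
def c(i,x,y,w,h,k):return cv2.resize(i[y:y+h,x:x+w],None,fx=k,fy=k,interpolation=cv2.INTER_CUBIC)
A=c(a,320,305,100,140,4);B=c(b,350,165,70,90,4);C=c(a,250,180,120,115,3.3333)
import numpy as np
cv2.imwrite('pics/c1.png',np.hstack([A,np.vstack([cv2.copyMakeBorder(B,0,560-360,0,120,0)])]))
D=c(a,250,180,120,120,4)[:480];E=c(b,255,255,80,120,4)
cv2.imwrite('pics/c2.png',np.hstack([D,E]))
E
```

```text
(no output)
```

View pics/c1.png

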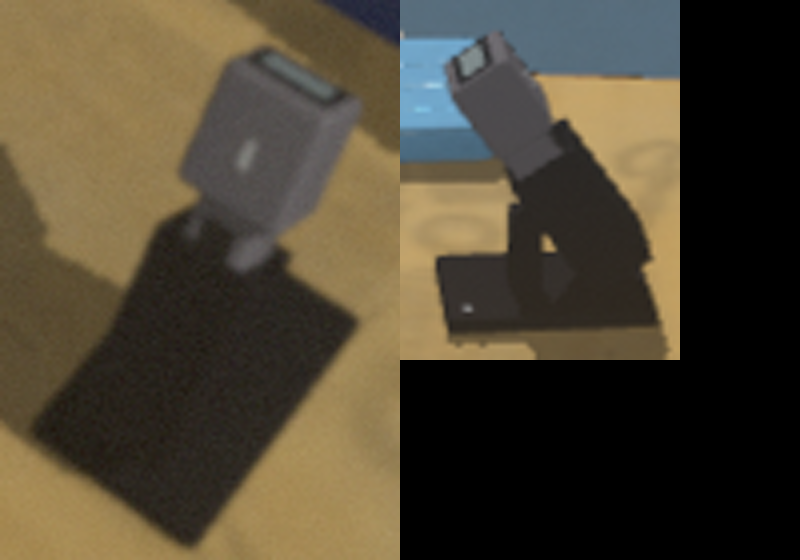

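View pics/c2.png

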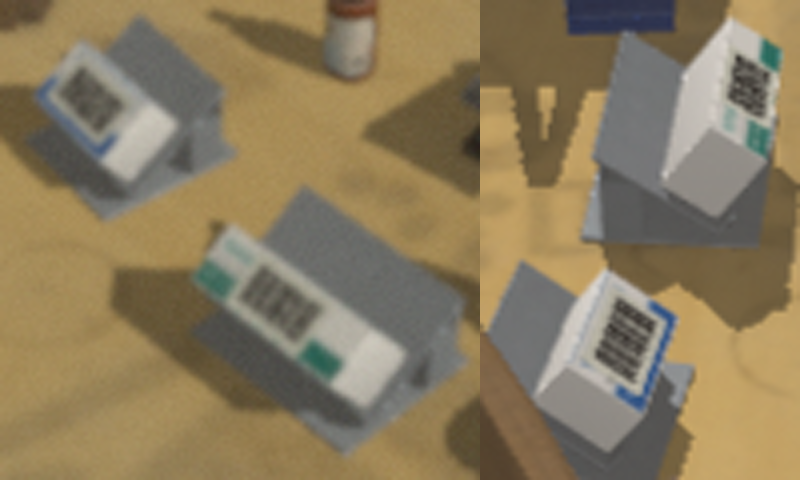

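```bash
python3 - <<'E'
from h import *
a=load('sc0');b=load('sd0');P=lambda p:np.round(p,4)
S=lambda x,y:(a,250+x/4,180+y/4); D=lambda x,y:(b,255+(x-480)/4,255+y/4)
S1=lambda x,y:(a,320+x/4,305+y/4); D1=lambda x,y:(b,350+(x-400)/4,165+y/4)
def t(n,*o):
    p,e=tri(*o);print(n,P(p),round(e,4));return p
t('label',S(283,303),D(752,84))
t('face TL?',S(232,225),D(780,50)); t('face low corner -y',S(193,278),D(780,50))
t('window',S1(300,79),D1(473,60))
print('stand',[P(onz(*S(*q),.003)) for q in((193,328),(345,452),(467,360))])
print('dock',[P(onz(*S1(*q),.012)) for q in((30,432),(192,548),(358,322))])
print('dock side',[P(onz(*D1(*q),.012)) for q in((437,257),(450,332),(657,322))])
L=lambda u,v,z=0.015:P(onz(a,u,v,z))
print('calc',L(165,240),'tape',L(232,255),'ink',L(420,299),'bottle',L(338,197,0),'teal',L(437,250),'blue',L(485,450))
print('tableedge',L(225,362,0),L(340,480,0))
# rough carton axis from face edges in scene
E
```

```text
label [0.5402 0.0538 0.0655] 0.0017
face TL? [0.5243 0.0816 0.1107] 0.0058
face low corner -y [0.5105 0.0772 0.0986] 0.0108
window [ 0.4559 -0.2214  0.1767] 0.001
stand [array([0.5311, 0.1166, 0.003 ]), array([ 0.5332, -0.0067,  0.003 ]), array([ 0.63  , -0.0042,  0.003 ])]
dock [array([ 0.3272, -0.2007,  0.012 ]), array([ 0.3426, -0.2861,  0.012 ]), array([ 0.4774, -0.2625,  0.012 ])]
dock side [array([ 0.4774, -0.2541,  0.012 ]), array([ 0.4624, -0.1582,  0.012 ]), array([ 0.3296, -0.1833,  0.012 ])]
calc [0.3388 0.366  0.015 ] tape [0.4262 0.2242 0.015 ] ink [ 0.647  -0.1435  0.015 ] bottle [0.7573 0.2228 0.    ] teal [ 0.7868 -0.0758  0.015 ] blue [ 0.4788 -0.4293  0.015 ]
tableedge [0.2563 0.014  0.    ] [ 0.2666 -0.2967  0.    ]
```

```bash
python3 -m jog '1 15 -49 10 -10.5; 1 15 -49 10 -10.5; 1 15 -49 10 -10.5; 1 15 -49 10 -10.5; 1 15 -49 10 -10.5'; python3 -m jog '1 15 -49 10 -10.5; 1 15 -49 10 -10.5; 1 15 -49 10 -10.5; 1 15 -49 10 -10.5; 1 15 -49 10 -10.5'; python3 -m jog '1 0 -49 0 -10.5; 1 0 -49 0 -10.5; 1 0 -49 0 -10.5; 1 0 -49 0 -10; 1 0 0 0 0';python3 - <<'E'
from h import *
cap('wrist','w1');s=r.sense();print(s['joints'],s['tcp_pos'],s['ee_rot'],s['time_s'])
E
```

```text
time_s: 0.72
tcp_pos: [0.324, 0.3264, 0.2913]
ee_rot: [[0.237, -0.972, -0.0], [-0.972, -0.237, -0.0], [0.0, 0.0, -1.0]]
wrist_force: [0.8, 0.3, 1.2]
gripper_width: 0.999
gripper_force: 0.0
time_s: 1.35
tcp_pos: [0.3988, 0.0816, 0.3415]
ee_rot: [[-0.627, -0.779, 0.0], [-0.779, 0.627, 0.0], [-0.0, 0.0, -1.0]]
wrist_force: [-0.1, 0.2, 0.4]
gripper_width: 1.0
gripper_force: 0.0
time_s: 1.98
tcp_pos: [0.3982, -0.1152, 0.3407]
ee_rot: [[-0.986, -0.168, -0.001], [-0.168, 0.986, -0.0], [0.001, 0.0, -1.0]]
wrist_force: [-0.8, -0.3, 0.1]
gripper_width: 0.996
gripper_force: 0.0
[ 6.70796239e+00 -2.83139773e+00 -1.60228124e+01 -2.31517214e-02
 -7.68742471e+01 -8.68589177e+01] [ 0.398456   -0.11392347  0.34072886] [[-9.85276905e-01 -1.70962036e-01 -1.18411572e-03]
 [-1.70962450e-01  9.85277511e-01  2.56960881e-04]
 [ 1.12275203e-03  4.55616946e-04 -9.99999266e-01]] 2.025
```

View pics/w1.png

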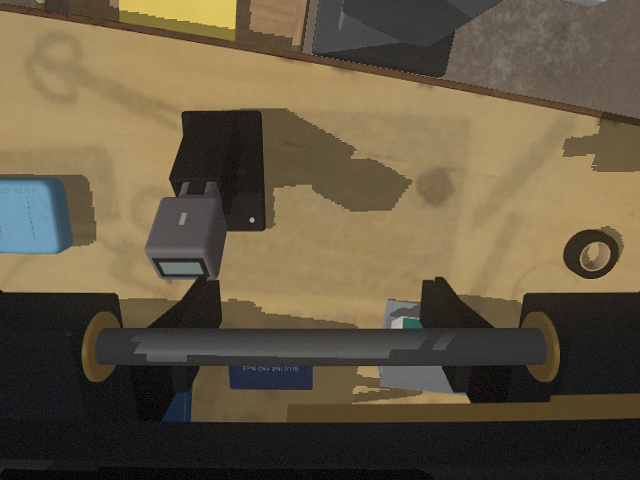

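```bash
python3 - <<'E'
from h import *
a=load('sc0');b=load('sd0');w=load('w1');P=lambda p:np.round(p,4)
print(P(w['origin']),P(w['orientation']))
W=(w,182,268.5);A=(a,395,324.7);B=(b,368.3,180)
for o in((W,A),(W,B),(W,A,B)):p,e=tri(*o);print(P(p),round(e,4))
q=[onz(w,*u,.012) for u in((184,111.5),(263,111.5),(264.5,231))];print([P(x) for x in q])
print(P((q[0]+q[2])/2),np.degrees(np.arctan2(*(q[2]-q[1])[1::-1])),np.linalg.norm(q[2]-q[1]),np.linalg.norm(q[0]-q[1]))
print('LED/base test, ink',P(onz(w,271,372,.016)),'tape',P(onz(w,592,254,.019)),'blue',P(onz(w,70,215,.03)))
E
```

```text
[ 0.3229 -0.1292  0.4853] [[-1.687e-01  9.458e-01  2.774e-01]
 [ 9.857e-01  1.621e-01  4.670e-02]
 [-8.000e-04  2.813e-01 -9.596e-01]]
[ 0.4598 -0.2202  0.174 ] 0.0008
[ 0.4565 -0.2186  0.1785] 0.002
[ 0.457  -0.2203  0.177 ] 0.0023
[array([ 0.3448, -0.2801,  0.012 ]), array([ 0.3304, -0.193 ,  0.012 ]), array([ 0.467 , -0.1731,  0.012 ])]
[ 0.4059 -0.2266  0.012 ] 8.287110365406795 0.13811403067078362 0.08828690209378237
LED/base test, ink [ 0.6581 -0.139   0.016 ] tape [0.4264 0.2252 0.019 ] blue [ 0.4806 -0.3971  0.03  ]
```

```bash
python3 -m jog '1 21 -54.5 -20 0; 1 21 -54.5 -20 0; 1 0 0 -40 0; 1 0 0 -40 0; 1 0 0 -40 0'; python3 -m jog '1 0 0 -20 0; 1 0 0 -4 0; 1 0 0 0 0'; python3 - <<'E'
from h import *
cap('scene','sc1');cap('side','sd1')
a=cv2.imread('pics/sc1.png');b=cv2.imread('pics/sd1.png')
k=lambda i,x,y:cv2.resize(i[y:y+150,x:x+100],None,fx=4,fy=4,interpolation=cv2.INTER_CUBIC)
cv2.imwrite('pics/c3.png',np.hstack([k(a,330,270),k(b,335,130)]));print(r.sense()['tcp_pos'])
E
```

```text
time_s: 2.65
tcp_pos: [0.4413, -0.2206, 0.1799]
ee_rot: [[-0.984, -0.176, 0.0], [-0.176, 0.984, 0.0], [-0.0, 0.0, -1.0]]
wrist_force: [0.4, -0.4, 0.1]
gripper_width: 1.002
gripper_force: 0.0
time_s: 3.02
tcp_pos: [0.4417, -0.2212, 0.1578]
ee_rot: [[-0.984, -0.176, 0.001], [-0.176, 0.984, -0.0], [-0.001, -0.0, -1.0]]
wrist_force: [-0.8, -0.3, 0.3]
gripper_width: 1.001
gripper_force: 0.0
[ 0.44192313 -0.22152144  0.15839682]
```

View pics/c3.png

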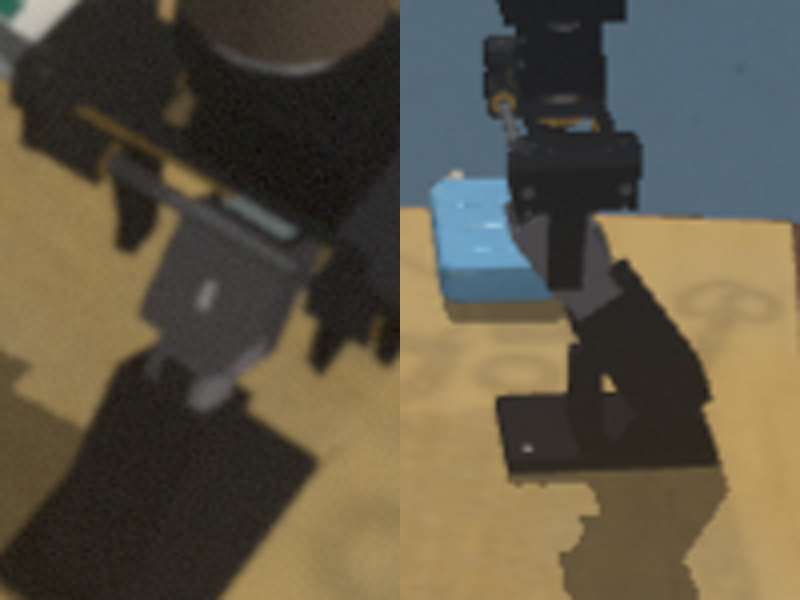

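```bash
python3 -m jog '0 0 0 0 0; 0 0 0 0 0; 0 0 0 0 0; 0 0 0 0 0; 0 0 0 0 0'
```

```text
time_s: 3.75
tcp_pos: [0.441, -0.2218, 0.1573]
ee_rot: [[-0.985, -0.174, -0.0], [-0.174, 0.985, -0.0], [0.0, 0.0, -1.0]]
wrist_force: [0.1, 0.4, 0.7]
gripper_width: 0.595
gripper_force: 30.0
```

```bash
python3 -m jog '0 5.7 1 8.2 0; 0 11.3 1.9 16.4 0; 0 11.3 1.9 16.4 0'; python3 -m jog '0 11.3 1.9 16.4 0; 0 11.3 1.9 16.4 0; 0 11.3 1.9 16.4 0; 0 11.3 1.9 16.4 0; 0 0 0 20 0'
```

```text
time_s: 4.12
tcp_pos: [0.4697, -0.2168, 0.1989]
ee_rot: [[-0.985, -0.174, -0.0], [-0.174, 0.985, 0.0], [0.0, 0.0, -1.0]]
wrist_force: [-0.1, 0.0, -1.5]
gripper_width: 0.594
gripper_force: 30.0
time_s: 4.75
tcp_pos: [0.5152, -0.209, 0.284]
ee_rot: [[-0.985, -0.174, -0.001], [-0.174, 0.985, 0.0], [0.001, 0.0, -1.0]]
wrist_force: [0.5, -0.5, -2.0]
gripper_width: 0.598
gripper_force: 30.0
```

```bash
python3 -m jog '0 -32 45 0 0; 0 -47 50 0 0; 0 -47 50 0 0; 0 0 0 -40 0; 0 0 0 -40 0'; python3 -m jog '0 0 0 -40 0; 0 0 0 -20 0; 0 0 0 0 0'; python3 - <<'E'
from h import *
cap('side','sd2');i=cv2.imread('pics/sd2.png')
cv2.imwrite('pics/c4.png',cv2.resize(i[130:330,280:480],None,fx=3,fy=3,interpolation=cv2.INTER_CUBIC));print(r.sense()['wrist_force'])
E
```

```text
time_s: 5.38
tcp_pos: [0.3972, -0.0723, 0.2043]
ee_rot: [[-0.984, -0.176, 0.004], [-0.176, 0.984, 0.001], [-0.004, 0.0, -1.0]]
wrist_force: [0.1, -0.3, -1.6]
gripper_width: 0.595
gripper_force: 30.0
time_s: 5.75
tcp_pos: [0.3962, -0.0733, 0.143]
ee_rot: [[-0.985, -0.174, -0.004], [-0.174, 0.985, -0.001], [0.004, -0.0, -1.0]]
wrist_force: [0.5, 0.5, -0.5]
gripper_width: 0.599
gripper_force: 30.0
[ 1.02148701  0.27051568 -0.7197951 ]
```

View pics/c4.png

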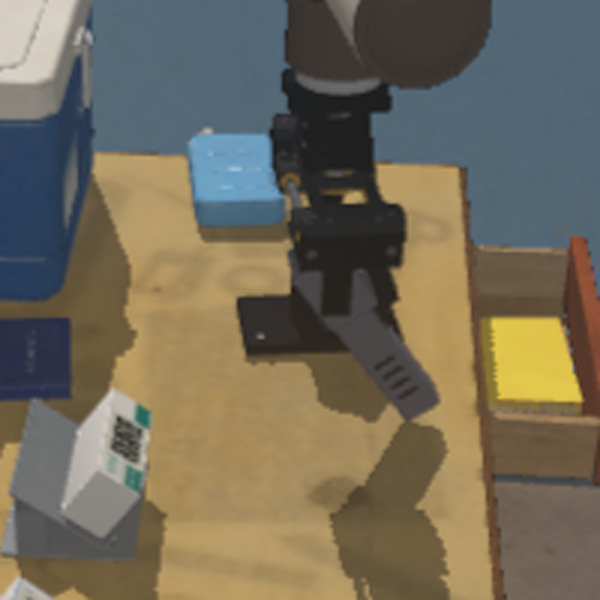

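```bash
python3 -m jog '0 0 0 -7 0; 0 11 1.9 -6.6 0; 0 11 1.9 -6.7 0; 0 0 0 0 0'; python3 -m jog '0 9.7 1.7 -8.5 0; 0 9.7 1.7 -8.5 0; 0 8.1 1.4 -10.1 0; 0 8.1 1.4 -10.1 0;0 0 0 0 0'
```

```text
time_s: 6.3
tcp_pos: [0.4203, -0.0691, 0.1237]
ee_rot: [[-0.985, -0.174, 0.001], [-0.174, 0.985, 0.0], [-0.001, 0.0, -1.0]]
wrist_force: [0.2, 2.2, 2.5]
gripper_width: 0.598
gripper_force: 30.0
time_s: 6.92
tcp_pos: [0.4566, -0.0629, 0.0867]
ee_rot: [[-0.985, -0.175, 0.004], [-0.175, 0.985, 0.0], [-0.004, -0.0, -1.0]]
wrist_force: [1.0, -0.2, 1.0]
gripper_width: 0.596
gripper_force: 30.0
```

```bash
python3 -m jog '0 6.3 1.1 -11.4 0; 0 6.3 1.1 -11.4 0; 0 4.2 .7 -12.3 0; 0 4.2 .7 -12.3 0; 0 1.5 .2 -6 0'; python3 -m jog '0 1.2 .2 -5 0; 0 0 0 -3 0; 0 0 0 0 0'
```

```text
time_s: 7.55
tcp_pos: [0.4783, -0.0593, 0.0332]
ee_rot: [[-0.985, -0.175, 0.003], [-0.175, 0.985, -0.0], [-0.002, -0.0, -1.0]]
wrist_force: [3.2, 0.7, 4.9]
gripper_width: 0.598
gripper_force: 30.0
time_s: 7.92
tcp_pos: [0.4774, -0.0595, 0.0247]
ee_rot: [[-0.985, -0.174, -0.001], [-0.174, 0.985, -0.0], [0.001, 0.0, -1.0]]
wrist_force: [2.6, 0.0, 1.3]
gripper_width: 0.594
gripper_force: 30.0
```

```bash
python3 -m jog '1 0 0 0 0; 1 0 0 0 0; 1 0 0 0 0; 1 0 0 10 0; 1 0 0 40 0'; python3 -m jog '1 -40 -5 50 0; 1 -57 -5 50 0; 1 0 0 50 0; 1 0 0 0 0';python3 - <<'E'
from h import *
cap('wrist','w2');cap('scene','sc3');cap('side','sd3');a=cv2.imread('pics/w2.png');print(r.sense()['tcp_pos'])
b=cv2.imread('pics/sc3.png');c=cv2.imread('pics/sd3.png')
R=np.vstack([cv2.resize(q,(200,300)) for q in(b[230:380,260:360],c[170:320,340:440])])
cv2.imwrite('pics/c5.png',np.hstack([cv2.resize(a,(600,450)),R[:450]]) if 0 else np.hstack([cv2.copyMakeBorder(cv2.resize(a,(600,450)),0,150,0,0,0),R]))
E
```

```text
time_s: 8.55
tcp_pos: [0.4765, -0.0596, 0.0742]
ee_rot: [[-0.985, -0.174, -0.006], [-0.174, 0.985, -0.001], [0.006, 0.0, -1.0]]
wrist_force: [-0.1, -0.2, 0.4]
gripper_width: 0.986
gripper_force: 0.0
time_s: 9.05
tcp_pos: [0.3943, -0.068, 0.2194]
ee_rot: [[-0.985, -0.175, 0.011], [-0.175, 0.985, 0.002], [-0.011, -0.0, -1.0]]
wrist_force: [-0.2, 1.1, -0.4]
gripper_width: 1.004
gripper_force: 0.0
[ 0.39171436 -0.0682543   0.21439635]
```

View pics/c5.png

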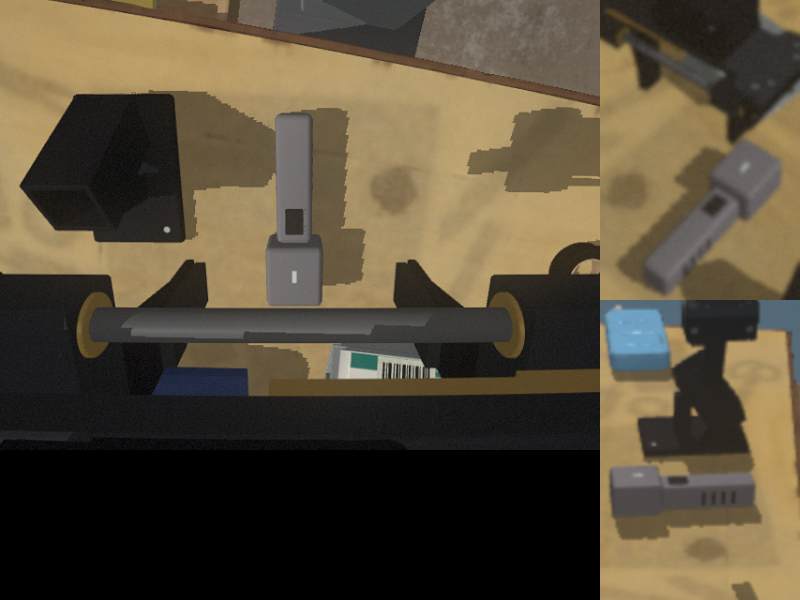

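```bash
python3 - <<'E'
from h import *
w=load('w2');P=lambda p:np.round(p,4);k=16/15
g=lambda u,v,z:onz(w,u*k,v*k,z)
b=g(294,115,.034);j=g(294,240,.034);f=g(294,304,.044)
print('butt',P(b),'join',P(j),'front',P(f),np.degrees(np.arctan2(*(j-b)[1::-1])),np.linalg.norm(j-b),np.linalg.norm(f-b))
print('dock edge',P(g(22,186,.127)),P(g(88,187,.127)))
print('far',P(g(48,229,.099)),P(g(108,230,.099)))
# with scene/side for edge height: project candidate
for n in('sc3','sd3'):
    c=load(n); print(n,[P(proj(c,q)) for q in(g(22,186,.127),g(88,187,.127))])
E
```

```text
butt [ 0.3284 -0.0867  0.034 ] join [ 0.4369 -0.0678  0.034 ] front [ 0.496  -0.0574  0.044 ] 9.842973684792426 0.11019285228772105 0.17042068633288845
dock edge [ 0.3978 -0.2496  0.127 ] [ 0.391  -0.2069  0.127 ]
far [ 0.437  -0.2509  0.099 ] [ 0.4297 -0.2063  0.099 ]
sc3 [array([380.3847, 372.7976]), array([359.1201, 358.5463])]
sd3 [array([390.4049, 193.3377]), array([392.6851, 200.9603])]
```

```bash
python3 -m jog '1 -17.5 -10.5 -40 0; 1 0 0 -50 0; 1 0 0 -50 0; 1 0 0 -30 0; 1 0 0 0 0'; python3 -m jog '1 0 0 -12 0; 1 0 0 -7 0; 1 0 0 0 0'
```

```text
time_s: 9.82
tcp_pos: [0.3723, -0.0793, 0.0421]
ee_rot: [[-0.985, -0.174, -0.009], [-0.174, 0.985, -0.002], [0.009, -0.0, -1.0]]
wrist_force: [0.0, 0.6, 0.3]
gripper_width: 1.001
gripper_force: 0.0
time_s: 10.2
tcp_pos: [0.3749, -0.0788, 0.0259]
ee_rot: [[-0.985, -0.174, -0.0], [-0.174, 0.985, -0.0], [0.0, -0.0, -1.0]]
wrist_force: [-0.2, 0.2, 0.6]
gripper_width: 0.995
gripper_force: 0.0
```

```bash
python3 -m jog '1 0 0 -2 0; 0 0 0 0 0; 0 0 0 0 0; 0 0 0 0 0; 0 0 0 0 0'; python3 -m jog '0 0 0 0 0; 0 0 0 20 0; 0 0 0 60 0; 0 0 0 62 0; 0 0 0 0 0';  python3 -m jog '0 1 -9.7 0 10; 0 1 -9.7 0 10; 0 1 -9.7 0 10; 0 1 -9.7 0 10; 0 1 -9.7 0 10';  python3 -m jog '0 1 -9.7 0 10; 0 1 -9.7 0 10; 0 1 -9.7 0 10; 0 1 -9.4 0 9.5; 0 0 0 0 0'
```

```text
time_s: 10.82
tcp_pos: [0.3749, -0.0787, 0.0238]
ee_rot: [[-0.985, -0.174, 0.0], [-0.174, 0.985, 0.0], [-0.0, 0.0, -1.0]]
wrist_force: [-0.2, 0.4, 0.2]
gripper_width: 0.631
gripper_force: 0.0
time_s: 11.45
tcp_pos: [0.3779, -0.0783, 0.1703]
ee_rot: [[-0.985, -0.175, 0.012], [-0.175, 0.985, 0.002], [-0.012, -0.0, -1.0]]
wrist_force: [0.0, 0.9, -0.8]
gripper_width: 0.062
gripper_force: 0.0
time_s: 12.08
tcp_pos: [0.379, -0.1275, 0.1647]
ee_rot: [[-0.495, -0.869, -0.002], [-0.869, 0.495, 0.0], [0.001, 0.002, -1.0]]
wrist_force: [0.9, 0.0, 0.4]
gripper_width: 0.007
gripper_force: 0.0
time_s: 12.7
tcp_pos: [0.3832, -0.166, 0.1648]
ee_rot: [[0.162, -0.987, -0.002], [-0.987, -0.162, 0.0], [-0.001, 0.002, -1.0]]
wrist_force: [0.8, 0.4, 0.2]
gripper_width: 0.01
gripper_force: 0.0
```

```bash
python3 -m jog '1 -1 9.7 5 -10; 1 -1 9.7 5 -10; 1 -1 9.7 5 -10; 1 -1 9.7 5 -10; 1 -1 9.7 5 -10';  python3 -m jog '1 -1 9.7 5 -10; 1 -1 9.7 5 -10; 1 -1 9.7 5 -10; 1 -1 9.4 5 -9.5; 1 0 0 0 0'; python3 - <<'E'
from h import *
cap('wrist','w3');a=cv2.imread('pics/w3.png');s=r.sense();print(s['tcp_pos'],s['gripper_width'])
cv2.imwrite('pics/c6.png',a[90:350,150:500].repeat(2,0).repeat(2,1))
E
```

```text
time_s: 13.32
tcp_pos: [0.3782, -0.1166, 0.1903]
ee_rot: [[-0.656, -0.755, -0.001], [-0.755, 0.656, 0.0], [0.001, 0.001, -1.0]]
wrist_force: [0.3, -0.7, 0.2]
gripper_width: 0.488
gripper_force: 0.0
time_s: 13.95
tcp_pos: [0.3746, -0.0782, 0.2106]
ee_rot: [[-0.985, -0.175, -0.0], [-0.175, 0.985, 0.0], [-0.0, 0.0, -1.0]]
wrist_force: [0.5, -0.2, 0.9]
gripper_width: 0.984
gripper_force: 0.0
[ 0.37454885 -0.07847729  0.21039999] 0.9892765593292584
```

View pics/c6.png

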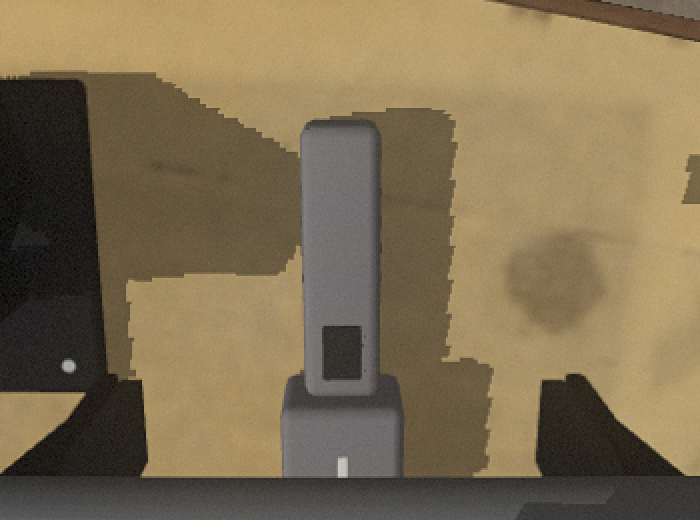

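```bash
python3 -m jog '1 0 0 -60 0; 1 0 0 -60 0; 1 0 0 -40 0; 1 0 0 -20 0; 1 0 0 -6 0'; python3 -m jog '0 0 0 0 0; 0 0 0 0 0; 0 0 0 0 0; 0 0 0 0 0; 0 0 0 0 0'; python3 -m jog '0 0 0 0 0; 0 0 0 0 0; 0 0 0 0 0'; python3 -c "
from h import *
w=load('w3');print(onz(w,320,151,.034),onz(w,320,287,.034))"
```

```text
time_s: 14.62
tcp_pos: [0.3738, -0.0792, 0.0233]
ee_rot: [[-0.985, -0.175, -0.004], [-0.175, 0.985, -0.001], [0.004, -0.0, -1.0]]
wrist_force: [0.2, 0.6, -0.3]
gripper_width: 1.001
gripper_force: 0.0
time_s: 15.25
tcp_pos: [0.375, -0.0787, 0.025]
ee_rot: [[-0.985, -0.174, 0.001], [-0.174, 0.985, 0.0], [-0.001, 0.0, -1.0]]
wrist_force: [-0.2, 0.1, -0.4]
gripper_width: 0.517
gripper_force: 0.0
time_s: 15.62
tcp_pos: [0.3749, -0.0787, 0.0248]
ee_rot: [[-0.985, -0.174, 0.0], [-0.174, 0.985, -0.0], [-0.0, -0.0, -1.0]]
wrist_force: [-1.1, 1.6, 2.4]
gripper_width: 0.364
gripper_force: 30.0
[ 0.32642638 -0.08853434  0.034     ] [ 0.43843392 -0.06856154  0.034     ]
```

```bash
python3 -m jog '0 0 0 20 0; 0 0 0 60 0; 0 0 0 62 0; 0 0 0 0 0';  python3 -m jog '0 1 -9.7 0 10; 0 1 -9.7 0 10; 0 1 -9.7 0 10; 0 1 -9.7 0 10; 0 1 -9.7 0 10';  python3 -m jog '0 1 -9.7 0 10; 0 1 -9.7 0 10; 0 1 -9.7 0 10; 0 1 -9.4 0 9.5; 0 0 0 0 0'
```

```text
time_s: 16.12
tcp_pos: [0.3777, -0.0783, 0.1709]
ee_rot: [[-0.985, -0.175, 0.012], [-0.175, 0.985, 0.002], [-0.012, -0.0, -1.0]]
wrist_force: [-1.2, 0.7, -1.2]
gripper_width: 0.368
gripper_force: 30.0
time_s: 16.75
tcp_pos: [0.3785, -0.1275, 0.1649]
ee_rot: [[-0.495, -0.869, -0.004], [-0.869, 0.495, 0.0], [0.002, 0.004, -1.0]]
wrist_force: [-0.4, -0.0, -2.1]
gripper_width: 0.369
gripper_force: 30.0
time_s: 17.38
tcp_pos: [0.3828, -0.1659, 0.1652]
ee_rot: [[0.162, -0.987, -0.003], [-0.987, -0.162, 0.001], [-0.001, 0.003, -1.0]]
wrist_force: [0.7, 0.4, -0.9]
gripper_width: 0.367
gripper_force: 30.0
```

```bash
python3 -m jog '0 0 0 -8 0; 0 0 0 -6 0; 0 0 0 -6 0;0 0 0 0 0'; python3 -m jog '0 0 0 -5 0; 0 0 0 -5 0;0 0 0 -4 0; 0 0 0 0 0'
```

```text
time_s: 17.88
tcp_pos: [0.3839, -0.1655, 0.1466]
ee_rot: [[0.166, -0.986, -0.0], [-0.986, -0.166, 0.0], [-0.0, 0.0, -1.0]]
wrist_force: [-0.5, 0.7, -0.8]
gripper_width: 0.364
gripper_force: 30.0
time_s: 18.38
tcp_pos: [0.3841, -0.1652, 0.1329]
ee_rot: [[0.165, -0.986, 0.001], [-0.986, -0.165, 0.001], [-0.001, -0.001, -1.0]]
wrist_force: [-2.1, 5.3, 3.2]
gripper_width: 0.363
gripper_force: 30.0
```

```bash
python3 -m jog '0 .4 -2 -5 0; 0 .3 -2 -4 0; 0 .3 -2 -3.5 0; 0 0 0 -1.5 0; 0 0 0 0 0'; python3 - <<'E'
from h import *
s=r.sense();print(s['tcp_pos'],s['wrist_force']);cap('scene','sc4');cap('side','sd4')
# silhouette diff vs dock-free background: predicted points for pitch
import numpy as np
a=np.array([-.165,.986,0]);T=s['tcp_pos']
for n in('sc4','sd4'):
  c=load(n)
  for p in(25,40,55):
    p=np.radians(p);d=a*np.cos(p)+[0,0,-np.sin(p)];u=a*np.sin(p)+[0,0,np.cos(p)];y=np.cross(u,d)
    f=lambda X,Y,Z:np.round(proj(c,T+(X+38)/1e3*d+Y/1e3*y+(Z-25)/1e3*u))
    print(n,round(np.degrees(p)),'win',f(87.5,0,22),'topfr',f(87.5,-26,44),f(87.5,26,44),'botfr',f(87.5,-26,0),f(87.5,26,0))
x=cv2.imread('pics/sc4.png')[230:400,250:420];y=cv2.imread('pics/sd4.png')[150:320,310:480]
k=lambda i:cv2.resize(i,(400,400),interpolation=cv2.INTER_CUBIC)
cv2.imwrite('pics/c7.png',np.hstack([k(x),k(y)]))
E
```

```text
time_s: 19.0
tcp_pos: [0.3851, -0.1707, 0.119]
ee_rot: [[0.165, -0.986, 0.001], [-0.986, -0.165, 0.002], [-0.001, -0.001, -1.0]]
wrist_force: [-0.3, 9.1, 4.9]
gripper_width: 0.362
gripper_force: 30.0
[ 0.38512117 -0.17068293  0.11900495] [-0.30810035  9.08526783  4.89113301]
sc4 25 win [293. 335.] topfr [297. 317.] [279. 335.] botfr [305. 335.] [288. 353.]
sc4 40 win [300. 348.] topfr [303. 330.] [285. 348.] botfr [314. 348.] [297. 366.]
sc4 55 win [310. 361.] topfr [311. 344.] [294. 362.] botfr [326. 361.] [309. 380.]
sd4 25 win [401. 254.] topfr [391. 249.] [413. 248.] botfr [389. 259.] [410. 258.]
sd4 40 win [399. 259.] topfr [389. 257.] [411. 256.] botfr [387. 262.] [408. 261.]
sd4 55 win [397. 261.] topfr [388. 261.] [409. 260.] botfr [385. 261.] [406. 261.]
```

```bash
cat > fit.py <<'E'
from h import *
def fit(n,a,T,gx=-38,gz=25,ps=range(0,80,3)):
    """score pitch-down p for head box held at scanner (gx,gz) with heading a"""
    c=load(n);hsv=cv2.cvtColor(np.array(c['pixels']),cv2.COLOR_RGB2HSV)
    g=((hsv[...,1]<60)&(hsv[...,2]>60)&(hsv[...,2]<170)).astype(float)
    out=[]
    for p in ps:
        q=np.radians(p);d=a*np.cos(q)+[0,0,-np.sin(q)];u=a*np.sin(q)+[0,0,np.cos(q)];y=np.cross(u,d)
        pts=np.array([proj(c,T+(X-gx)/1e3*d+Y/1e3*y+(Z-gz)/1e3*u) for X in(27.5,87.5) for Y in(-26,26) for Z in(0,44)])
        m=np.zeros(g.shape,np.uint8);cv2.fillConvexPoly(m,cv2.convexHull(np.round(pts*8).astype(np.int32)),1,shift=3)
        ring=cv2.dilate(m,np.ones((9,9)))-m
        out.append((round(g[m>0].mean()-g[ring>0].mean(),3),p))
    return sorted(out)[::-1][:6]
E
python3 - <<'E'
from fit import *
T=r.sense()['tcp_pos'];a=np.array([-.165,.986,0])
print(fit('sc4',a,T));print(fit('sd4',a,T))
E
```

```text
[(np.float64(0.11), 33), (np.float64(0.098), 30), (np.float64(0.088), 27), (np.float64(0.085), 24), (np.float64(0.08), 21), (np.float64(0.078), 18)]
[(np.float64(0.779), 39), (np.float64(0.774), 36), (np.float64(0.753), 42), (np.float64(0.751), 33), (np.float64(0.714), 45), (np.float64(0.71), 30)]
```

```bash
python3 -m jog '0 -2 10 10 0; 0 0 0 50 0; 0 0 0 50 0'; python3 -m jog '0 3 22 3 -9.8; 0 3 22 3 -9.8; 0 3 22 3 -9.8; 0 3 22 3 -9.8; 0 3 22 3 -9.8';python3 -m jog '0 3 22 3 -9.8; 0 3 22 3 -9.8; 0 3 22 3 -9.8; 0 3 22 3 -9.8; 0 0 15 3 -9.8';python3 -m jog '0 0 0 0 0';  python3 - <<'E'
from fit import *
cap('scene','sc5');cap('side','sd5');s=r.sense();T=s['tcp_pos'];a=-s['ee_rot'][:,0];a[2]=0;print(T,a)
print(fit('sc5',a,T));print(fit('sd5',a,T))
for gx in(-46,-30):print(gx,fit('sd5',a,T,gx))
x=cv2.imread('pics/sc5.png')[150:320,240:410];y=cv2.imread('pics/sd5.png')[150:340,250:440]
k=lambda i:cv2.resize(i,(400,400),interpolation=cv2.INTER_CUBIC)
cv2.imwrite('pics/c8.png',np.hstack([k(x),k(y)]))
E
```

```text
time_s: 19.48
tcp_pos: [0.3823, -0.1615, 0.2302]
ee_rot: [[0.166, -0.986, -0.001], [-0.986, -0.166, -0.001], [0.0, 0.001, -1.0]]
wrist_force: [1.6, 0.1, -1.9]
gripper_width: 0.368
gripper_force: 30.0
time_s: 20.1
tcp_pos: [0.3974, -0.051, 0.2441]
ee_rot: [[-0.64, -0.768, 0.0], [-0.768, 0.64, -0.0], [-0.0, -0.0, -1.0]]
wrist_force: [0.2, -0.3, -0.7]
gripper_width: 0.363
gripper_force: 30.0
time_s: 20.72
tcp_pos: [0.4094, 0.052, 0.259]
ee_rot: [[-1.0, -0.021, -0.0], [-0.021, 1.0, -0.0], [0.0, -0.0, -1.0]]
wrist_force: [-0.4, -0.4, -1.5]
gripper_width: 0.366
gripper_force: 30.0
time_s: 20.85
tcp_pos: [0.4096, 0.0518, 0.259]
ee_rot: [[-1.0, -0.03, 0.0], [-0.03, 1.0, 0.0], [-0.0, 0.0, -1.0]]
wrist_force: [-0.0, -0.5, -1.7]
gripper_width: 0.369
gripper_force: 30.0
[0.40939025 0.05101562 0.258678  ] [0.9995748 0.0291565 0.       ]
[(np.float64(0.322), 33), (np.float64(0.311), 30), (np.float64(0.254), 36), (np.float64(0.235), 27), (np.float64(0.161), 39), (np.float64(0.134), 24)]
[(np.float64(0.674), 33), (np.float64(0.652), 30), (np.float64(0.547), 27), (np.float64(0.546), 36), (np.float64(0.396), 24), (np.float64(0.39), 39)]
-46 [(np.float64(0.685), 33), (np.float64(0.671), 30), (np.float64(0.62), 36), (np.float64(0.522), 27), (np.float64(0.443), 39), (np.float64(0.372), 24)]
-30 [(np.float64(0.518), 30), (np.float64(0.503), 33), (np.float64(0.431), 27), (np.float64(0.408), 36), (np.float64(0.324), 24), (np.float64(0.304), 39)]
```

```bash
python3 - <<'E'
from fit import *
s=r.sense();T=s['tcp_pos'];a=-s['ee_rot'][:,0];a[2]=0
R=[]
for gx in range(-60,-19,4):
  for gz in range(9,42,4):
    A=dict((p,v) for v,p in fit('sd5',a,T,gx,gz,range(22,46,2)));B=dict((p,v) for v,p in fit('sc5',a,T,gx,gz,range(22,46,2)))
    R+=[(A[p]+B[p],A[p],B[p],p,gx,gz) for p in A if p in B]
for q in sorted(R)[::-1][:8]:print(np.round(q,3))
E
```

```text
[  1.06    0.727   0.333  42.    -40.      9.   ]
[  1.059   0.734   0.325  40.    -40.     13.   ]
[  1.056   0.733   0.323  38.    -40.     13.   ]
[  1.051   0.733   0.318  36.    -40.     17.   ]
[  1.039   0.723   0.316  38.    -40.     17.   ]
[  1.037   0.712   0.325  34.    -40.     21.   ]
[  1.028   0.726   0.302  40.    -44.     13.   ]
[  1.027   0.716   0.311  40.    -40.      9.   ]
```

View pics/c8.png

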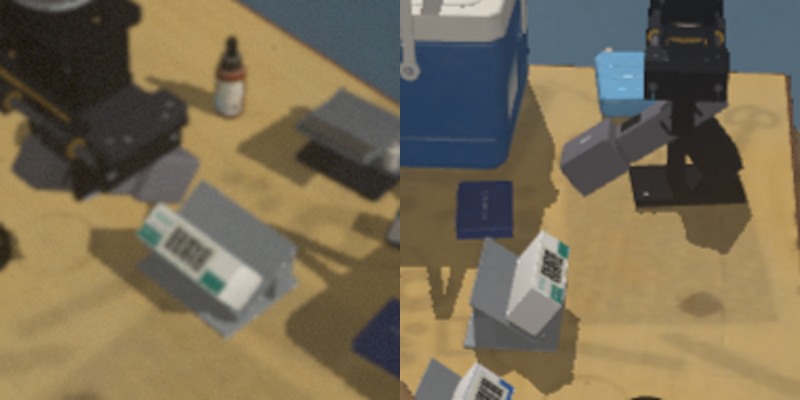

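```bash
python3 -m jog '0 0.5 -44 0 9.8; 0 0.5 -44 0 9.8; 0 0.5 -44 0 9.8; 0 0.5 -44 0 9.8; 0 0.5 -44 0 9.8'; python3 -m jog '0 0.5 -44 0 9.8; 0 0.5 -44 0 9.8; 0 0.5 -44 0 9.8; 0 0.5 -44 0 9.8; 0 0.5 -50 0 9.8'; python3 -m jog '0 0 0 -40 0; 0 0 0 -40 0; 0 0 0 -34 0; 0 0 0 0 0'; python3 - <<'E'
from fit import *
cap('scene','sc6');s=r.sense();T=s['tcp_pos'];print(T,s['wrist_force'])
E
```

```text
time_s: 21.58
tcp_pos: [0.4118, -0.1669, 0.2588]
ee_rot: [[-0.642, -0.767, 0.0], [-0.767, 0.642, -0.0], [0.0, -0.0, -1.0]]
wrist_force: [1.2, 0.5, -1.7]
gripper_width: 0.364
gripper_force: 30.0
time_s: 22.2
tcp_pos: [0.4141, -0.3928, 0.2586]
ee_rot: [[0.158, -0.987, -0.0], [-0.987, -0.158, -0.0], [0.0, 0.0, -1.0]]
wrist_force: [0.9, -0.5, -0.6]
gripper_width: 0.365
gripper_force: 30.0
time_s: 22.7
tcp_pos: [0.4126, -0.3903, 0.1419]
ee_rot: [[0.151, -0.989, -0.006], [-0.989, -0.151, 0.004], [-0.005, 0.006, -1.0]]
wrist_force: [-0.0, 0.4, -2.1]
gripper_width: 0.369
gripper_force: 30.0
[ 0.4142116  -0.39130553  0.14427631] [ 0.868989   -0.21473595 -1.1793998 ]
```

```bash
python3 -m jog '0 -2.5 14.8 0 0; 0 -.8 4.9 0 0; 0 -.8 4.9 0 0; 0 0 0 0 0'; python3 -m jog '0 -.8 4.9 0 0; 0 -.8 4.9 0 0; 0 0 0 0 0'
```

```text
time_s: 23.25
tcp_pos: [0.4142, -0.371, 0.1499]
ee_rot: [[0.156, -0.988, 0.009], [-0.988, -0.156, -0.013], [0.014, -0.007, -1.0]]
wrist_force: [-0.3, -14.2, 2.1]
gripper_width: 0.364
gripper_force: 30.0
time_s: 23.62
tcp_pos: [0.4157, -0.3661, 0.1541]
ee_rot: [[0.159, -0.987, 0.018], [-0.987, -0.159, -0.023], [0.026, -0.014, -1.0]]
wrist_force: [-1.3, -25.2, 8.9]
gripper_width: 0.365
gripper_force: 30.1
```

```bash
cat >> fit.py <<'E'
def joint(names,a,T,ps=range(24,70,3),gxs=range(-56,-23,4),gzs=range(9,38,4),n=6):
    R=[]
    for gx in gxs:
        for gz in gzs:
            D=[{p:v for v,p in fit2(m,a,T,gx,gz,ps)} for m in names]
            R+=[(sum(d[p] for d in D),*[d[p] for d in D],p,gx,gz) for p in ps]
    for q in sorted(R)[::-1][:n]:print(names,np.round(q,3))
_c={}
def fit2(n,a,T,gx,gz,ps):
    if n not in _c:
        c=load(n);hsv=cv2.cvtColor(np.array(c['pixels']),cv2.COLOR_RGB2HSV)
        _c[n]=c,((hsv[...,1]<60)&(hsv[...,2]>60)&(hsv[...,2]<170)).astype(float)
    c,g=_c[n];out=[]
    for p in ps:
        q=np.radians(p);d=a*np.cos(q)+[0,0,-np.sin(q)];u=a*np.sin(q)+[0,0,np.cos(q)];y=np.cross(u,d)
        pts=np.array([proj(c,T+(X-gx)/1e3*d+Y/1e3*y+(Z-gz)/1e3*u) for X in(27.5,87.5) for Y in(-26,26) for Z in(0,44)])
        m=np.zeros(g.shape,np.uint8);cv2.fillConvexPoly(m,cv2.convexHull(np.round(pts*8).astype(np.int32)),1,shift=3)
        ring=cv2.dilate(m,np.ones((9,9)))-m
        out.append((g[m>0].mean()-g[ring>0].mean(),p))
    return out
E
python3 - <<'E'
from fit import *
cap('scene','sc7');cap('side','sd7');s=r.sense();T=s['tcp_pos'];a=-s['ee_rot'][:,0];a[2]=0;a/=np.linalg.norm(a);print(T,s['wrist_force'],s['moment'],s['joints'])
joint(['sc7'],a,T);joint(['sd7'],a,T)
# raw evidence: grey blob extents near expected nose
c=load('sc7');print([proj(c,np.array(q)).round() for q in([.3936,-.2549,.08],[.4142,-.37,.15])])
E
```

```text
[ 0.41575462 -0.36613782  0.15400766] [ -1.46456411 -25.9049042   10.37081009] [-7.86053841  0.60771238  0.29719263] [-24.18109128  19.04373191 -18.18064906   1.0034109  -51.31202764
  32.69881282]
['sc7'] [  0.152   0.152  51.    -48.      9.   ]
['sc7'] [  0.15   0.15  51.   -44.     9.  ]
['sc7'] [  0.149   0.149  48.    -48.     13.   ]
['sc7'] [  0.149   0.149  51.    -40.      9.   ]
['sc7'] [  0.148   0.148  51.    -48.     13.   ]
['sc7'] [  0.147   0.147  48.    -44.     13.   ]
['sd7'] [  0.436   0.436  24.    -24.      9.   ]
['sd7'] [  0.43   0.43  27.   -24.     9.  ]
['sd7'] [  0.429   0.429  24.    -24.     13.   ]
['sd7'] [  0.425   0.425  24.    -28.      9.   ]
['sd7'] [  0.406   0.406  24.    -24.     17.   ]
['sd7'] [  0.405   0.405  24.    -28.     13.   ]
[array([379., 391.]), array([447., 410.])]
```

```bash
python3 -m jog '0 4 -25 0 0; 0 1 -5 0 0; 0 0 0 60 0; 0 0 0 50 0; 0 0 0 0 0'; python3 -m jog '0 0 45 0 -9.8; 0 0 45 0 -9.8; 0 0 45 0 -9.8; 0 0 45 0 -9.8; 0 0 45 0 -9.8'; python3 -m jog '0 0 45 0 -9.8; 0 0 45 0 -9.8; 0 0 45 0 -9.8; 0 0 45 0 -9.8; 0 0 40 0 -9.8'; python3 -m jog '0 0 0 0 0;0 0 0 0 0'; python3 - <<'E'
from fit import *
cap('scene','sc8');cap('side','sd8');cap('wrist','w8');s=r.sense();T=s['tcp_pos'];a=-s['ee_rot'][:,0];a[2]=0;a/=np.linalg.norm(a);print(T,a,s['wrist_force'])
joint(['sd8'],a,T);joint(['sc8'],a,T);joint(['sd8','sc8'],a,T,n=10)
E
```

```text
time_s: 24.35
tcp_pos: [0.4163, -0.3869, 0.2603]
ee_rot: [[0.152, -0.988, 0.009], [-0.988, -0.152, -0.006], [0.007, -0.008, -1.0]]
wrist_force: [0.3, 0.4, -1.3]
gripper_width: 0.361
gripper_force: 29.9
time_s: 24.98
tcp_pos: [0.413, -0.1597, 0.2538]
ee_rot: [[-0.65, -0.76, -0.002], [-0.76, 0.65, 0.001], [0.001, 0.002, -1.0]]
wrist_force: [0.9, 1.0, -1.5]
gripper_width: 0.364
gripper_force: 29.9
time_s: 25.6
tcp_pos: [0.4129, 0.0551, 0.2539]
ee_rot: [[-1.0, -0.026, -0.002], [-0.026, 1.0, -0.0], [0.002, -0.0, -1.0]]
wrist_force: [0.3, 0.6, -1.7]
gripper_width: 0.363
gripper_force: 29.9
time_s: 25.85
tcp_pos: [0.4135, 0.0535, 0.254]
ee_rot: [[-0.999, -0.032, -0.002], [-0.032, 0.999, -0.001], [0.002, -0.0, -1.0]]
wrist_force: [-0.2, 0.1, -0.5]
gripper_width: 0.362
gripper_force: 29.9
[0.41413599 0.0528028  0.25445608] [0.99955275 0.02990495 0.        ] [-0.73614711 -0.20417854 -1.99185004]
['sd8'] [  0.727   0.727  45.    -40.      9.   ]
['sd8'] [  0.725   0.725  42.    -40.     13.   ]
['sd8'] [  0.724   0.724  39.    -40.     17.   ]
['sd8'] [  0.724   0.724  36.    -40.     25.   ]
[
[... 348 characters left out ...]

['sc8'] [  0.306   0.306  42.    -32.     17.   ]
['sd8', 'sc8'] [  1.019   0.722   0.296  39.    -40.     21.   ]
['sd8', 'sc8'] [  1.015   0.727   0.288  45.    -40.      9.   ]
['sd8', 'sc8'] [  1.012   0.721   0.291  42.    -40.     17.   ]
['sd8', 'sc8'] [  0.998   0.721   0.277  42.    -44.     17.   ]
['sd8', 'sc8'] [  0.996   0.725   0.271  42.    -40.     13.   ]
['sd8', 'sc8'] [  0.994   0.724   0.27   36.    -40.     25.   ]
['sd8', 'sc8'] [  0.993   0.689   0.304  36.    -40.     29.   ]
['sd8', 'sc8'] [  0.983   0.699   0.284  33.    -40.     33.   ]
['sd8', 'sc8'] [  0.979   0.724   0.255  39.    -40.     17.   ]
['sd8', 'sc8'] [  0.978   0.715   0.263  39.    -44.     21.   ]
```

```bash
cat >> fit.py <<'E'
def lines(n,a,T,p0=45):
    c=load(n);f=lambda p:((lambda q:(a*np.cos(q)+[0,0,-np.sin(q)],a*np.sin(q)+[0,0,np.cos(q)]))(np.radians(p)))
    d,u=f(p0);H=T+.0955*d;h=proj(c,H);print(n,'head~',h.round())
    ang=lambda v:np.degrees(np.arctan2(v[1],v[0]))%180
    for p in range(30,66,5):
        d,u=f(p);o=proj(c,H);print(p,'d',round(ang(proj(c,H+.03*d)-o),1),'u',round(ang(proj(c,H+.03*u)-o),1),end=' | ')
    print()
    g=cv2.cvtColor(np.array(c['pixels']),cv2.COLOR_RGB2GRAY)
    x,y=h.astype(int);s=45;k=3;roi=cv2.resize(g[y-s:y+s,x-s:x+s],None,fx=k,fy=k,interpolation=cv2.INTER_CUBIC)
    L=cv2.createLineSegmentDetector().detect(cv2.GaussianBlur(roi,(0,0),2))[0][:,0]/k
    for l in sorted(L,key=lambda l:-np.hypot(*(l[2:]-l[:2])))[:16]:
        print(np.round(l+[x-s,y-s]*2,1),'len',round(np.hypot(*(l[2:]-l[:2])),1),'ang',round(ang(l[2:]-l[:2]),1))
E
python3 - <<'E'
from fit import *
s=r.sense();T=s['tcp_pos'];a=-s['ee_rot'][:,0];a[2]=0;a/=np.linalg.norm(a)
lines('sd8',a,T)
E
```

```text
sd8 head~ [349. 230.]
30 d 155.0 u 57.1 | 35 d 150.3 u 52.0 | 40 d 145.4 u 47.0 | 45 d 140.4 u 42.1 | 50 d 135.3 u 37.3 | 55 d 130.0 u 32.6 | 60 d 124.6 u 28.1 | 65 d 119.1 u 23.6 | 
[311.9 190.  323.5 219.2] len 31.4 ang 68.3
[327.  223.7 346.4 210.2] len 23.6 ang 145.2
[357.4 235.1 338.6 247.8] len 22.8 ang 146.0
[308.6 192.7 304.3 210.2] len 18.0 ang 103.9
[337.5 248.  325.2 234.9] len 18.0 ang 46.8
[361.9 250.2 358.9 233.1] len 17.3 ang 80.1
[318.1 257.  308.1 270.5] len 16.8 ang 126.4
[304.  201.  306.  185.2] len 16.0 ang 97.1
[323.7 219.3 321.4 234.5] len 15.4 ang 98.5
[381.2 249.1 366.5 249.6] len 14.7 ang 178.0
[363.  199.  363.3 185.2] len 13.8 ang 91.0
[347.4 196.8 361.1 196.8] len 13.8 ang 179.8
[343.8 198.3 342.  185.1] len 13.3 ang 82.0
[347.  210.4 343.6 197.9] len 13.0 ang 74.8
[375.5 220.8 365.7 227.1] len 11.7 ang 147.2
[392.4 247.4 381.1 247.5] len 11.3 ang 179.2
```

```bash
python3 -m jog '0 0 -44 0 9.8; 0 0 -44 0 9.8; 0 0 -44 0 9.8; 0 0 -44 0 9.8; 0 0 -44 0 9.8'; python3 -m jog '0 0 -44 0 9.8; 0 0 -44 0 9.8; 0 0 -44 0 9.8; 0 0 -44 0 9.8; 0 0 -46 0 9.8'; python3 -m jog '0 0 0 -55 0; 0 0 0 -54 0; 0 0 0 0 0'; python3 -m jog '0 -2.5 15 0 0; 0 -.8 5 0 0; 0 -.5 3 0 0; 0 0 0 0 0'
```

```text
time_s: 26.62
tcp_pos: [0.4141, -0.1656, 0.2548]
ee_rot: [[-0.638, -0.77, 0.0], [-0.77, 0.638, -0.0], [-0.0, -0.0, -1.0]]
wrist_force: [0.1, -0.5, -0.9]
gripper_width: 0.366
gripper_force: 29.9
time_s: 27.25
tcp_pos: [0.4138, -0.3876, 0.2546]
ee_rot: [[0.162, -0.987, 0.0], [-0.987, -0.162, 0.0], [-0.0, -0.0, -1.0]]
wrist_force: [0.4, 0.5, -1.6]
gripper_width: 0.371
gripper_force: 29.9
time_s: 27.62
tcp_pos: [0.4111, -0.3845, 0.1415]
ee_rot: [[0.156, -0.988, -0.01], [-0.988, -0.156, 0.006], [-0.007, 0.009, -1.0]]
wrist_force: [-0.5, -0.2, -1.2]
gripper_width: 0.364
gripper_force: 29.9
time_s: 28.12
tcp_pos: [0.4137, -0.3666, 0.1516]
ee_rot: [[0.163, -0.987, 0.009], [-0.986, -0.163, -0.012], [0.013, -0.006, -1.0]]
wrist_force: [-2.0, -12.8, 2.6]
gripper_width: 0.366
gripper_force: 30.0
```

Contact with about 13 N; now swing the hand up and forward about the nose.

```bash
python3 -m jog '0 -.5 3 7 0; 0 -.6 3.5 7 0; 0 -.7 4 7 0; 0 0 0 0 0'; python3 -m jog '0 -.8 4.5 6 0; 0 -.8 4.5 5 0; 0 0 0 0 0'
```

```text
time_s: 28.62
tcp_pos: [0.4105, -0.3526, 0.1698]
ee_rot: [[0.159, -0.987, 0.005], [-0.987, -0.159, -0.004], [0.005, -0.005, -1.0]]
wrist_force: [0.4, -4.3, 1.1]
gripper_width: 0.363
gripper_force: 30.0
time_s: 29.0
tcp_pos: [0.4086, -0.3431, 0.1789]
ee_rot: [[0.158, -0.987, 0.003], [-0.987, -0.158, -0.002], [0.002, -0.003, -1.0]]
wrist_force: [1.4, -4.5, 0.1]
gripper_width: 0.37
gripper_force: 30.0
```

```bash
python3 -m jog '0 3 -20 0 0; 0 0 -5 50 0; 0 0 0 35 0'; python3 -m jog '0 0 42 0 -9.8; 0 0 42 0 -9.8; 0 0 42 0 -9.8; 0 0 42 0 -9.8; 0 0 42 0 -9.8'; python3 -m jog '0 0 42 0 -9.8; 0 0 42 0 -9.8; 0 0 42 0 -9.8; 0 0 42 0 -9.8; 0 0 42 0 -9.8'; python3 -m jog '0 0 0 0 0; 0 0 0 0 0'; python3 - <<'E'
from fit import *
cap('scene','sc9');cap('side','sd9');cap('wrist','w9');s=r.sense();T=s['tcp_pos'];a=-s['ee_rot'][:,0];a[2]=0;a/=np.linalg.norm(a);print(T,a)
lines('sd9',a,T,55)
E
```

```text
time_s: 29.38
tcp_pos: [0.4102, -0.3685, 0.2631]
ee_rot: [[0.157, -0.988, -0.002], [-0.988, -0.157, 0.002], [-0.002, 0.002, -1.0]]
wrist_force: [-0.1, 0.1, -1.2]
gripper_width: 0.367
gripper_force: 30.0
time_s: 30.0
tcp_pos: [0.4097, -0.1567, 0.2618]
ee_rot: [[-0.647, -0.762, -0.004], [-0.762, 0.647, 0.002], [0.001, 0.004, -1.0]]
wrist_force: [1.2, 0.2, -0.9]
gripper_width: 0.37
gripper_force: 30.0
time_s: 30.62
tcp_pos: [0.4097, 0.0524, 0.2619]
ee_rot: [[-1.0, -0.015, -0.004], [-0.015, 1.0, -0.0], [0.004, -0.0, -1.0]]
wrist_force: [0.4, -0.9, -1.3]
gripper_width: 0.366
gripper_force: 30.0
time_s: 30.88
tcp_pos: [0.4101, 0.0511, 0.262]
ee_rot: [[-1.0, -0.022, -0.003], [-0.022, 1.0, -0.001], [0.003, -0.001, -1.0]]
wrist_force: [-0.2, -0.3, -0.6]
gripper_width: 0.365
gripper_force: 30.0
[0.41035865 0.0505007  0.26242881] [0.99978898 0.02054271 0.        ]
sd9 head~ [356. 231.]
30 d 155.4 u 57.5 | 35 d 150.6 u 52.3 | 40 d 145.8 u 47.3 | 45 d 140.8 u 42.4 | 50 d 135.7 u 37.6 | 55 d 130.4 u 32.9 | 60 d 125.1 u 28.4 | 65 d 119.6 u 23.9 | 
[312.4 191.1 323.5 219.1] len 30.1 ang 68.4
[342.7 230.2 355.9 213.8] len 21.0 ang 128.9
[400.4 247.1 380.8 247.5] len 19.6 ang 178.9
[355.3 253.1 339.8 243.7] len 18.2 ang 31.4
[347.9 196.9 365.8 196.7] len 17.9 ang 179.2
[380.8 249.2 363.3 249.7] len 17.5 ang 178.6
[364.1 210.5 349.1 210.6] len 15.0 ang 179.5
[400.5 269.  387.1 265.4] len 13.8 ang 14.9
[340.  242.6 342.2 229.6] len 13.2 ang 99.4
[346.8 209.9 343.5 197.3] len 13.0 ang 75.2
[317.8 256.2 311.6 267.2] len 12.7 ang 119.5
[343.9 198.4 342.1 186.1] len 12.4 ang 81.9
[386.  262.5 383.1 252.2] len 10.7 ang 74.2
[360.5 217.2 367.  209. ] len 10.5 ang 128.2
[380.1 222.2 386.6 214.9] len 9.8 ang 131.9
[364.5 195.8 364.7 186.2] len 9.6 ang 91.6
```

```bash
python3 - <<'E'
from fit import *
s=r.sense();T=s['tcp_pos'];a=-s['ee_rot'][:,0];a[2]=0;a/=np.linalg.norm(a)
joint(['sd9'],a,T,[54,56,58],range(-54,-25,2),range(9,40,2),4);joint(['sd9','sc9'],a,T,[54,56,58],range(-54,-25,2),range(9,40,2),6)
c=load('sd9');d,u=(lambda q:(a*np.cos(q)+[0,0,-np.sin(q)],a*np.sin(q)+[0,0,np.cos(q)]))(np.radians(56));y=np.cross(u,d)
for gx,gz in((-40,18),(-38,22)):
  print(gx,gz,[proj(c,T+(X-gx)/1e3*d+Y/1e3*y+(Z-gz)/1e3*u).round(1) for X,Y,Z in((87.5,26,44),(87.5,26,0),(27.5,26,44))])
# bars
C=[]
for n,(x0,x1,y0,y1) in(('sc0',(306,336,240,272)),('sd0',(312,332,262,290))):
    c=load(n);g=cv2.cvtColor(np.array(c['pixels']),cv2.COLOR_RGB2HSV)[y0:y1,x0:x1]
    m=((g[...,2]<110)&(g[...,1]<110)).astype(np.uint8);m=cv2.morphologyEx(m,cv2.MORPH_CLOSE,np.ones((3,3)))
    k,lab,st,ce=cv2.connectedComponentsWithStats(m);i=1+np.argmax(st[1:,4]);print(n,st[i],(ce[i]+[x0,y0]).round(1),cv2.minAreaRect(np.argwhere(lab==i)[:,::-1].astype(np.float32)));C.append((c,*(ce[i]+[x0,y0])))
print('label',tri(*C))
c=load('sc0');L0=np.array([.54,.054,.068])
for ps in(-6,-3,0,3,6):
    v=np.array([-np.sin(np.radians(ps)),np.cos(np.radians(ps)),0]);w=proj(c,L0+.05*v)-proj(c,L0-.05*v);w2=proj(load('sd0'),L0+.05*v)-proj(load('sd0'),L0-.05*v);print(ps,np.degrees(np.arctan2(w[1],w[0]))%180,np.degrees(np.arctan2(w2[1],w2[0]))%180)
for n,x,y in(('sc0',320,258),('sd0',318,278)):
    c=load(n);g=cv2.cvtColor(np.array(c['pixels']),cv2.COLOR_RGB2GRAY)
    roi=cv2.resize(g[y-35:y+35,x-35:x+35],None,fx=3,fy=3,interpolation=cv2.INTER_CUBIC);L=cv2.createLineSegmentDetector().detect(cv2.GaussianBlur(roi,(0,0),2))[0][:,0]/3
    for l in sorted(L,key=lambda l:-np.hypot(*(l[2:]-l[:2])))[:8]:print(n,np.round(l+[x-35,y-35]*2,1),round(np.degrees(np.arctan2(l[3]-l[1],l[2]-l[0]))%180,1))
E
```

```text
['sd9'] [  0.755   0.755  58.    -38.     19.   ]
['sd9'] [  0.754   0.754  54.    -38.     27.   ]
['sd9'] [  0.746   0.746  58.    -38.     21.   ]
['sd9'] [  0.744   0.744  58.    -40.     21.   ]
['sd9', 'sc9'] [  1.227   0.755   0.473  58.    -38.     19.   ]
['sd9', 'sc9'] [  1.225   0.746   0.479  58.    -38.     21.   ]
['sd9', 'sc9'] [  1.216   0.728   0.488  58.    -44.     21.   ]
['sd9', 'sc9'] [  1.213   0.744   0.469  58.    -40.     21.   ]
['sd9', 'sc9'] [  1.213   0.729   0.484  58.    -42.     19.   ]
['sd9', 'sc9'] [  1.211   0.741   0.47   56.    -40.     23.   ]
-40 18 [array([337.7, 242. ]), array([354.8, 252.5]), array([353.8, 222. ])]
-38 22 [array([339.8, 242.3]), array([356.9, 252.8]), array([356. , 222.3])]
sc0 [  5   7  18  18 161] [319.4 255.3] ((13.340001106262207, 15.380001068115234), (17.40000343322754, 9.40000057220459), 36.869895935058594)
sd0 [ 5  7 10 15 97] [321.7 276.1] ((9.561539649963379, 14.007692337036133), (8.558396339416504, 13.519784927368164), 7.125016689300537)
label (array([0.54114545, 0.0566498 , 0.06581541]), np.float64(0.0002882978245086794))
-6 45.01140009951058 112.05171834413841
-3 41.94270902595167 107.21726847885297
0 38.97454828320562 102.19916936534784
3 36.10173871926932 97.03860902224201
6 33.318519953279434 91.78663166689324
sc0 [308.8 282.1 285.2 263.3] 38.6
sc0 [349.9 266.7 327.5 250. ] 36.8
sc0 [304.9 255.5 325.9 272.1] 38.4
sc0 [327.6 249.8 312.8 239.3] 35.2
sc0 [323.5 265.2 309.4 254.3] 37.8
sc0 [315.9 246.1 330.  256.6] 36.6
sc0 [341.8 281.6 351.5 268.7] 126.9
sc0 [285.2 246.9 298.1 247.1] 0.6
sd0 [305.7 272.9 300.1 299.6] 101.8
sd0 [303.4 243.2 303.5 262.4] 89.6
sd0 [314.4 309.  326.5 295.3] 131.4
sd0 [317.8 258.1 306.6 272.1] 128.9
sd0 [285.1 312.4 284.4 294.9] 87.5
sd0 [286.  295.9 300.4 304.4] 30.5
sd0 [301.7 299.3 312.1 286.7] 129.6
sd0 [316.2 280.  318.4 267.2] 99.8
```

```bash
python3 -m jog '0 9 1 -14 0; 0 9 1 -14 0; 0 8.6 .8 -13.6 0; 0 0 0 0 0; 0 0 0 0 0'; python3 - <<'E'
from fit import *
cap('side','sdA');cap('scene','scA');s=r.sense();T=s['tcp_pos'];a=-s['ee_rot'][:,0];a[2]=0;a/=np.linalg.norm(a);print(T,a,s['joint_velocities'].round(2))
joint(['sdA'],a,T,[54,56,58],range(-46,-29,2),range(11,34,2),4);joint(['sdA','scA'],a,T,[54,56,58],range(-46,-29,2),range(11,34,2),4)
lines('sdA',a,T,56)
L=np.array([.5407,.0555,.067])
for p,gx,gz in((56,-38,22),(58,-38,19),(54,-38,27)):
    q=np.radians(p);d=a*np.cos(q)+[0,0,-np.sin(q)];u=a*np.sin(q)+[0,0,np.cos(q)];W=T+(87.5-gx)/1e3*d+(22-gz)/1e3*u
    t=(L-W)@d;m=L-W-t*d;print(p,'dist',t,'miss y',m[1],'u',m@u)
E
```

```text
time_s: 31.65
tcp_pos: [0.4373, 0.0542, 0.2211]
ee_rot: [[-1.0, -0.022, -0.0], [-0.022, 1.0, -0.0], [0.0, -0.0, -1.0]]
wrist_force: [0.1, 0.1, -1.2]
gripper_width: 0.365
gripper_force: 30.0
[0.43731478 0.05433116 0.22159602] [0.99975548 0.02211303 0.        ] [ 0.14 -0.33  0.07 -0.01 -0.02  0.02]
['sdA'] [  0.72   0.72  58.   -38.    17.  ]
['sdA'] [  0.712   0.712  54.    -38.     27.   ]
['sdA'] [  0.71   0.71  58.   -38.    19.  ]
['sdA'] [  0.71   0.71  56.   -40.    23.  ]
['sdA', 'scA'] [  1.009   0.71    0.299  58.    -42.     19.   ]
['sdA', 'scA'] [  1.006   0.692   0.314  56.    -44.     23.   ]
['sdA', 'scA'] [  0.999   0.71    0.289  56.    -40.     23.   ]
['sdA', 'scA'] [  0.998   0.707   0.292  56.    -40.     21.   ]
sdA head~ [344. 248.]
30 d 155.7 u 56.6 | 35 d 151.0 u 51.5 | 40 d 146.1 u 46.5 | 45 d 141.0 u 41.7 | 50 d 135.8 u 37.0 | 55 d 130.5 u 32.4 | 60 d 125.0 u 27.9 | 65 d 119.4 u 23.6 | 
[303.3 236.5 303.5 262. ] len 25.4 ang 89.5
[357.9 251.9 343.3 269.1] len 22.5 ang 130.4
[347.5 233.7 360.9 217.4] len 21.1 ang 129.5
[383.  248.6 363.4 250. ] len 19.7 ang 175.9
[330.3 246.  342.6 231.1] len 19.3 ang 129.6
[305.5 273.7 301.7 292.5] len 19.2 ang 101.4
[342.1 269.2 326.3 259.5] len 18.6 ang 31.6
[317.2 203.3 323.6 219.3] len 17.3 ang 68.2
[323.7 219.4 321.5 234.2] len 15.0 ang 98.8
[318.  256.9 310.1 268.2] len 13.9 ang 125.0
[327.4 259.2 329.6 245.6] len 13.8 ang 99.1
[376.8 227.1 385.3 217.2] len 13.0 ang 130.6
[362.5 215.1 350.5 214.7] len 12.1 ang 2.0
[386.  262.6 383.2 252.3] len 10.7 ang 74.7
[316.9 277.3 318.2 266.7] len 10.6 ang 96.8
[348.2 211.2 344.6 203.1] len 8.9 ang 66.0
56 dist 0.06047851001576443 miss y -0.00113086740604243 u -0.0007382922541592401
58 dist 0.06039098296052349 miss y -0.0010657112224021431 u 0.0027527138905652053
54 dist 0.06033945090434451 miss y -0.0011571982929928408 u -0.002228398903497174
```

```bash
python3 -m jog '0 0 0 0 0; 0 0 0 0 0; 0 0 0 0 0; 0 0 0 0 0; 0 0 0 0 0'; python3 -m jog '0 0 0 0 0; 0 0 0 0 0; 0 0 0 0 0; 0 0 0 0 0; 0 0 0 0 0';python3 -m jog '0 0 0 0 0; 0 0 0 0 0'; python3 -m jog '0 -9 0 13 0; 0 -19 0 27 0; 0 0 -40 0 0; 0 18 -50 0 0; 0 18 -25 0 0'; python3 -m jog '0 0 0 -50 0; 0 0 0 -50 0; 0 0 0 -30 0; 0 0 0 0 0'
```

```text
time_s: 32.38
tcp_pos: [0.4372, 0.0542, 0.2212]
ee_rot: [[-1.0, -0.022, 0.0], [-0.022, 1.0, 0.0], [-0.0, 0.0, -1.0]]
wrist_force: [0.5, -0.1, -0.6]
gripper_width: 0.368
gripper_force: 30.0
time_s: 33.0
tcp_pos: [0.4372, 0.0542, 0.2212]
ee_rot: [[-1.0, -0.022, -0.0], [-0.022, 1.0, -0.0], [0.0, -0.0, -1.0]]
wrist_force: [-0.1, 0.8, -1.4]
gripper_width: 0.368
gripper_force: 30.0
time_s: 33.25
tcp_pos: [0.4372, 0.0542, 0.2212]
ee_rot: [[-1.0, -0.022, -0.0], [-0.022, 1.0, -0.0], [0.0, -0.0, -1.0]]
wrist_force: [-0.2, 0.3, -2.1]
gripper_width: 0.361
gripper_force: 30.0
time_s: 33.88
tcp_pos: [0.445, -0.0624, 0.2626]
ee_rot: [[-1.0, -0.021, 0.002], [-0.021, 1.0, 0.0], [-0.002, 0.0, -1.0]]
wrist_force: [0.0, 0.5, -1.7]
gripper_width: 0.363
gripper_force: 30.0
time_s: 34.38
tcp_pos: [0.4436, -0.061, 0.1302]
ee_rot: [[-1.0, -0.022, -0.005], [-0.022, 1.0, -0.001], [0.005, -0.001, -1.0]]
wrist_force: [0.1, 0.2, -0.3]
gripper_width: 0.366
gripper_force: 30.0
```

```bash
python3 -m jog '0 0 0 -10 0; 0 0 0 -6 0; 0 -10.5 0 -6 0; 0 -10.5 0 -6 0; 0 0 0 0 0'; python3 -m jog '0 -8.5 0 -7 0; 0 -8.5 0 -7.5 0; 0 -7 0 -8.5 0; 0 -7 0 -8.5 0; 0 0 0 0 0'
```

```text
time_s: 35.0
tcp_pos: [0.4258, -0.0606, 0.1054]
ee_rot: [[-1.0, -0.023, 0.005], [-0.023, 1.0, 0.001], [-0.005, 0.0, -1.0]]
wrist_force: [-2.1, 0.3, 8.0]
gripper_width: 0.362
gripper_force: 30.0
time_s: 35.62
tcp_pos: [0.3925, -0.0608, 0.0711]
ee_rot: [[-1.0, -0.022, -0.002], [-0.022, 1.0, -0.0], [0.002, -0.0, -1.0]]
wrist_force: [0.2, 0.1, 0.8]
gripper_width: 0.366
gripper_force: 30.0
```

```bash
python3 -m jog '0 -5.5 0 -9.6 0; 0 -5.5 0 -9.6 0; 0 -4 0 -10.4 0; 0 -3 0 -8 0; 0 0 0 0 0'; python3 - <<'E'
from fit import *
cap('side','sdB');s=r.sense();T=s['tcp_pos'];a=-s['ee_rot'][:,0];a[2]=0;print(T,s['wrist_force'])
lines('sdB',a,T,5)
c=load('sdB');H=T+.0955*a
for p in(0,5,10):
    q=np.radians(p);d=a*np.cos(q)+[0,0,-np.sin(q)];w=proj(c,H+.03*d)-proj(c,H);print(p,np.degrees(np.arctan2(w[1],w[0]))%180)
E
```

```text
time_s: 36.25
tcp_pos: [0.3746, -0.0608, 0.0334]
ee_rot: [[-1.0, -0.022, -0.002], [-0.022, 1.0, -0.0], [0.002, -0.0, -1.0]]
wrist_force: [1.6, 0.3, 0.9]
gripper_width: 0.367
gripper_force: 30.0
[ 0.37446732 -0.06088873  0.03363051] [1.16490029 0.30722943 0.15585423]
sdB head~ [357. 265.]
30 d 156.4 u 56.7 | 35 d 151.8 u 51.5 | 40 d 147.0 u 46.5 | 45 d 142.0 u 41.6 | 50 d 136.9 u 36.9 | 55 d 131.6 u 32.3 | 60 d 126.2 u 27.8 | 65 d 120.6 u 23.4 | 
[371.  291.7 347.6 288.6] len 23.6 ang 7.5
[361.9 250.4 357.9 228.4] len 22.3 ang 79.7
[345.1 263.  367.2 262.3] len 22.1 ang 178.2
[345.9 283.  342.8 261.3] len 21.9 ang 81.7
[381.4 249.3 363.5 249.4] len 17.9 ang 179.7
[315.1 308.3 326.2 295.7] len 16.8 ang 131.5
[358.9 228.6 375.5 228. ] len 16.7 ang 178.0
[323.8 219.1 321.5 233.9] len 15.0 ang 98.8
[316.2 279.8 318.4 266.6] len 13.4 ang 99.4
[317.6 256.1 312.6 266.3] len 11.4 ang 116.4
[369.5 253.  370.  263. ] len 10.0 ang 87.3
[371.4 257.6 381.4 257.7] len 10.0 ang 0.3
[401.4 275.6 392.2 275.4] len 9.2 ang 1.4
[376.8 228.  376.7 219.2] len 8.8 ang 89.6
[328.6 296.  335.2 301.3] len 8.5 ang 38.9
[381.8 257.2 381.6 248.8] len 8.4 ang 88.5
0 2.3620798408464054
5 178.1755969259104
10 173.95500527220156
```

```bash
python3 -m jog '0 -1 0 -5 0; 0 0 0 -4 0; 0 0 0 -2 0; 0 0 0 0 0'; python3 -m jog '1 0 0 0 0; 1 0 0 0 0; 1 0 0 0 0; 1 0 0 0 0; 1 0 0 0 0'; python3 -m jog '1 0 0 5 0;1 0 0 30 0; 1 0 0 60 0; 1 0 0 60 0; 1 0 0 0 0'; python3 - <<'E'
from fit import *
cap('side','sdC');cap('scene','scC');s=r.sense();T=np.array([.3735,-.0608,.024]);a=-s['ee_rot'][:,0];a[2]=0;print(s['tcp_pos'],s['wrist_force'],s['gripper_width'])
lines('sdC',a,T,5)
joint(['sdC','scC'],a,T,range(-10,11,2),range(-50,-25,4),range(16,33,4),3)
for p0,p1 in(('sc0','scC'),('sd0','sdC')):
    A=cv2.GaussianBlur(np.array(load(p0)['pixels']),(5,5),0);B=cv2.GaussianBlur(np.array(load(p1)['pixels']),(5,5),0)
    m=(cv2.absdiff(A,B).max(2)>40).astype(np.uint8);k,l,st,ce=cv2.connectedComponentsWithStats(m);print(p1,[q.tolist() for q in st[1:] if q[4]>40])
E
```

```text
time_s: 36.8
tcp_pos: [0.3731, -0.0611, 0.0227]
ee_rot: [[-1.0, -0.021, -0.002], [-0.021, 1.0, -0.001], [0.002, -0.0, -1.0]]
wrist_force: [-1.1, -0.3, 1.3]
gripper_width: 0.366
gripper_force: 30.0
time_s: 37.42
tcp_pos: [0.3742, -0.0608, 0.0231]
ee_rot: [[-1.0, -0.022, 0.0], [-0.022, 1.0, 0.0], [-0.0, 0.0, -1.0]]
wrist_force: [-0.5, -0.3, 0.5]
gripper_width: 0.847
gripper_force: 0.0
time_s: 38.05
tcp_pos: [0.3771, -0.0603, 0.183]
ee_rot: [[-1.0, -0.023, 0.012], [-0.023, 1.0, 0.002], [-0.012, 0.002, -1.0]]
wrist_force: [-0.9, -0.2, -0.9]
gripper_width: 1.0
gripper_force: 0.0
[ 0.3738826  -0.06071202  0.17868607] [-0.89050237  0.91553799 -0.62703765] 1.0013259554343708
sdC head~ [357. 268.]
30 d 156.6 u 56.6 | 35 d 151.9 u 51.4 | 40 d 147.1 u 46.4 | 45 d 142.2 u 41.5 | 50 d 137.0 u 36.8 | 55 d 131.8 u 32.2 | 60 d 126.3 u 27.8 | 65 d 120.7 u 23.4 | 
[361.9 250.4 358.  228.8] len 21.9 ang 79.7
[346.4 263.1 368.1 264.1] len 21.7 ang 2.6
[395.5 285.5 374.7 285.5] len 20.8 ang 0.0
[384.4 248.5 363.9 249.9] len 20.5 ang 176.1
[314.4 309.  326.5 295.3] len 18.3 ang 131.4
[383.5 265.9 401.4 26
[... 873 characters left out ...]
2, 31, 680], [0, 335, 69, 78, 1126], [262, 340, 34, 30, 496], [107, 357, 8, 8, 45], [115, 357, 31, 52, 646], [378, 364, 9, 8, 53], [109, 367, 10, 18, 61], [82, 381, 61, 90, 2563], [16, 408, 52, 56, 992], [0, 414, 25, 33, 433], [29, 453, 12, 15, 76], [27, 475, 12, 5, 41]]
sdC [[384, 0, 215, 212, 12132], [611, 0, 18, 24, 295], [634, 4, 6, 22, 70], [637, 19, 3, 36, 101], [390, 50, 41, 13, 408], [454, 144, 186, 300, 18972], [632, 147, 8, 28, 147], [361, 175, 23, 28, 382], [575, 235, 31, 32, 326], [592, 237, 48, 16, 274], [344, 254, 39, 37, 1106], [541, 259, 23, 17, 243], [593, 258, 47, 48, 1563], [385, 261, 25, 5, 113], [397, 262, 24, 26, 433], [410, 305, 46, 135, 3152], [616, 326, 24, 24, 326]]
```

```bash
python3 -c "
from station import r
print(r.finish_job())"
```

```text
the job is handed in; nothing more can be done
None
```

The job is handed in: the scanner was drawn from its dock, laid flat and released, retaken by the handle, and held still about 1.6 s at 60 mm from the long carton's sticker (measured within about 1–2° of square). It was then laid flat on the table and let go at about 38 s of the 58 s. To tilt the window down I pressed the scanner twice against the fixed dock (25 N at most), and one early attempt to take the handle closed on nothing but left the scanner unmoved.

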